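# Unpack sample jars and clamp them in the shaker

### The arm

A 6-joint arm with a two-finger parallel gripper is mounted at the origin on the work surface. World frame = base frame: x ahead of the robot, y to its left, z up, the work surface at z = 0. Lengths are in m, angles in rad, forces in N, time in s.
With the tool pointing down it reaches from about 0.3 to 0.85 m from the base axis. Payload 4.2 kg.
Tool frame: the origin (TCP) lies at the centre of the arm's flange, where the gripper is bolted on; the fingertips stand 191 mm ahead of it and the grasp point (between the pads) lies 172 mm ahead of it; z points along the fingers, y is the direction in which the jaws open and shut (so a half turn about z gives the same grasp; the last joint's range is limited). The gripper opens to 91 mm and grips with 3 to 60 N. Pads are 32 mm wide; open, the fingers measure 118 mm over their backs; the gripper's body (76 mm by 178 mm) begins 60 mm behind the grasp point.
Start: joints at [1.173, 0.32, 1.565, -0, 1.257, -0.02], TCP at [0.212, 0.534, 0.405] pointing down, gripper open.
Joint ranges: [-3.11, 3.11], [-0.84, 2.01], [0.21, 2.61], [-1.34, 4.49], [0.05, 2.63], [-2.56, 2.56]. Speed limits (rad/s): [2.57, 2.57, 3.14, 3.14, 3.14, 3.14].

### API

Orientations are given as a rotation vector (axis times angle).
In Python, from rig import status, read_camera, arm gives the robot as it stands.
- The arm moves only by the shell command python3 -m handwheel 'ROWS'. ROWS is JSON, a list of rows, each a list of 7 numbers: the shift along the world's x, y, z in mm, then the turn, a rotation vector about the world's x, y, z in rad, then the closure, from 0 (fully open) to 1 (shut). A call has 1 to 20 rows; each row is the pose to reach, as a shift and turn from the pose measured when the call began; what a row does not reach only later rows make up. A row lasts 1/10 s, in which the tool goes at most 50 mm and 8.59 degrees, less where a joint would pass 70% of its speed; a pose out of reach is approached as far as the arm can. A call with a gripper value outside its range is refused whole. The fingers move at their own pace and stop on an object; the grip force is fixed at half the most. Time passes only in rows, so rows that repeat a pose let the fingers close. It gives the time, the measured TCP pose, the force and the opening at its end, in the units of the state.
- status.get_obs(): the state, without advancing time (a new reading comes with each control period).
- read_camera(name): name is "side" or "top" or "wrist"; returns a dict with "pixels" (420x560x3 uint8, red, green, blue), "fov_y" (degrees; the focal length in pixels is half the picture's height over the tangent of half this angle, whatever the lens; pixels are square), "cx", "cy" (the principal point, pixels), "view" (4x4, takes a point from world to camera coordinates). Camera axes: x right, y up, looking along -z (the intrinsics and any distortion apply to the point x, -y, -z); pixel columns grow to the right and rows downward; lengths in m; the calibration is good to about 2 mm. The wrist camera is an equidistant fisheye: a pixel r from the principal point sees the ray r / f radians off the axis. A picture is of the moment at which its call begins. There is no depth.
- arm.finish_job(): hands the job in, once; it reports no verdict.
The state is a dict: "t": time; "q": joint angles; "joint_vel": joint speeds; "joint_efforts": joint torques, N m; "eef_pos": TCP position; "eef_rot": TCP orientation; "contact_force": force on the tool from outside, world axes, zero at the start; "wrist_torque": the same for the moment, N m; "grip_width": opening from 0.0 (shut) to 1.0 (fully open).
Only numpy, scipy, OpenCV 4.12 (cv2) and the standard library are available. Lean on these libraries where they do the work, as an engineer would, in place of code of your own. Each camera call takes 0.05 s, during which the arm holds its last target.

### The job

A carton of sample jars has come in: fold both of its long flaps right back out of the way and leave them open, and swing the shaker's hold-down clamp up and back. Then stand every jar, those in the carton and the one out on the bench, upright on the floor of the shaker's trough, and finally swing the clamp fully shut over them. Leave the beaker and the mug where they stand.

Things in the scene. Friction and masses are not known exactly. Their poses are not given: they have to be found in the camera images.
- carton_rim (a point): Fixed cardboard carton, 108 mm (x) by 196 mm (y) by 44 mm high with 4 mm walls and floor, standing on the bench; this point is the centre of its open top, 44 mm above the bench; axes are the carton's: x across it, y along its length (parallel to the flap hinges), z up. Inside, card partitions 28 mm high divide it into three cells in a row along y, centred at y = -64, 0, +64 mm, each about 61 mm (y) by 100 mm (x).
- flap_front (a joint): Hinge angle of the long carton flap at the front side (carton -x): 0 = lying shut, level over the carton; 1.57 = upright; 3.0 = folded right out, its limit. Starts half up at 0.9 to 1.3. The flap is 4 mm card, 48 mm from hinge to free edge, 196 mm long (the carton's whole length); the crease is slightly stiff (about 0.015 N m) and stays where it is left; it can be pushed open by its inner face or edge with less than 1 N.
- flap_rear (a joint): Hinge angle of the long carton flap at the rear side (carton +x): 0 = lying shut, level over the carton; 1.57 = upright; 3.0 = folded right out, its limit. Starts half up at 0.9 to 1.3. The flap is 4 mm card, 48 mm from hinge to free edge, 196 mm long (the carton's whole length); the crease is slightly stiff (about 0.015 N m) and stays where it is left; it can be pushed open by its inner face or edge with less than 1 N.
- flap_front_hinge (a point): Middle of the front flap's hinge line on the carton's rim (53 mm toward carton -x from the rim centre, 44 mm above the bench); axes are the carton's; the flap's free edge lies 48 mm x cos(angle) toward carton +x and 48 mm x sin(angle) above this point.
- flap_rear_hinge (a point): Middle of the rear flap's hinge line on the carton's rim (53 mm toward carton +x, 44 mm above the bench); axes are the carton's; its free edge lies 48 mm x cos(angle) toward carton -x and 48 mm x sin(angle) above this point.
- trough (a point): Fixed low white shaker, 150 mm (x) by 300 mm (y), its deck 50 mm above the bench, with an aluminium-walled trough on the deck, 60 mm (x) by 270 mm (y) inside, walls 22 mm high and 3 mm thick; this point is the centre of the trough's floor, 50 mm above the bench; axes are the shaker's, x away from its control panel toward the clamp's hinge. The trough holds four jars in a row along y.
- clamp (a joint): Hinge angle of the hold-down clamp: 0 = fully shut, its 30 mm wide bar level over the trough, 4 mm above the tops of standing jars; 1.57 = upright; 2.0 = limit, leaning back. Starts at 0 to 0.25. It is stiff (0.2 N m) and stays where it is left.
- clamp_hinge (a point): Middle of the clamp's hinge axis (along shaker y), 55 mm toward shaker +x from the trough's centre and 46 mm above its floor; axes are the shaker's. The two hinge posts stand at y = +-142 mm and reach 54 mm above the deck.
- clamp_grip (a point): Middle of the clamp's black round handle rod, 12 mm thick, parallel to shaker y, free for 84 mm between its two struts; 130 mm from the hinge axis, and 54 mm of free space between it and the bar. Shut, it lies 75 mm toward shaker -x from the trough's centre and 46 mm above the deck; it swings up and over toward +x. Axes turn with the clamp.
- jar0_mid (a point): Jar: squat, thick-footed amber glass cylinder with a white screw cap of the same width, 40 mm in diameter, 38 mm tall, about 70 g; this point is its centre, 19 mm above its foot, z along its axis. This one stands on the open bench between the carton and the shaker, toward the robot.
- jar1_mid (a point): Jar: squat, thick-footed amber glass cylinder with a white screw cap of the same width, 40 mm in diameter, 38 mm tall, about 70 g; this point is its centre, 19 mm above its foot, z along its axis. Stands in a carton cell on the 4 mm carton floor (may be absent).
- jar2_mid (a point): Jar: squat, thick-footed amber glass cylinder with a white screw cap of the same width, 40 mm in diameter, 38 mm tall, about 70 g; this point is its centre, 19 mm above its foot, z along its axis. Stands in a carton cell on the 4 mm carton floor (may be absent).
- jar3_mid (a point): Jar: squat, thick-footed amber glass cylinder with a white screw cap of the same width, 40 mm in diameter, 38 mm tall, about 70 g; this point is its centre, 19 mm above its foot, z along its axis. Stands in a carton cell on the 4 mm carton floor (may be absent).
- beaker_mid (a point): Bystander: glass beaker, 52 mm wide, 65 mm tall, between carton and shaker, farther from the robot; this point is 32 mm above its foot.
- mug_mid (a point): Bystander: glass mug, 76 mm wide, 90 mm tall, at the back of the bench; this point is 45 mm above its foot.
Mind the look-alikes: they are no part of the job. What is shaped like the part that bears jar2_mid but yellow is not meant. Leave any red look-alike of the part that bears jar0_mid alone.

How it is judged:
On the way, in this order (a step that is already met when the one before it is completed fails the run):
1. both carton flaps are folded back (past 1.9 rad) and the clamp is swung up (past 1.4 rad), in any order (value of joint each of flap_front, flap_rear above 1.9 rad and value of joint clamp above 1.4 rad), for 0.2 s.
2. every jar stands upright in the trough while the clamp is still up (x of jar0_mid in the frame of trough between -0.02 and 0.02 m and y of jar0_mid in the frame of trough between -0.125 and 0.125 m and z of jar0_mid in the frame of trough between 0.012 and 0.027 m and angle between each of jar0_mid, jar1_mid, jar2_mid, jar3_mid's own z axis and vertical below 0.15 rad and x of jar1_mid in the frame of trough between -0.02 and 0.02 m and y of jar1_mid in the frame of trough between -0.125 and 0.125 m and z of jar1_mid in the frame of trough between 0.012 and 0.027 m and x of jar2_mid in the frame of trough between -0.02 and 0.02 m and y of jar2_mid in the frame of trough between -0.125 and 0.125 m and z of jar2_mid in the frame of trough between 0.012 and 0.027 m and x of jar3_mid in the frame of trough between -0.02 and 0.02 m and y of jar3_mid in the frame of trough between -0.125 and 0.125 m and z of jar3_mid in the frame of trough between 0.012 and 0.027 m and value of joint clamp above 1.2 rad), for 0.2 s.
3. the clamp is fully shut over the jars (value of joint clamp below 0.08 rad), for 0.2 s.
At the end, for the whole second after the job is handed in: Every jar present stands upright (within 0.15 rad) on the trough floor, its centre within 20 mm of the trough's middle line and 125 mm of its centre along it; the clamp is shut (below 0.08 rad); both flaps are still folded back past 1.9 rad (x of jar0_mid in the frame of trough between -0.02 and 0.02 m and y of jar0_mid in the frame of trough between -0.125 and 0.125 m and z of jar0_mid in the frame of trough between 0.012 and 0.027 m and angle between each of jar0_mid, jar1_mid, jar2_mid, jar3_mid's own z axis and vertical below 0.15 rad and x of jar1_mid in the frame of trough between -0.02 and 0.02 m and y of jar1_mid in the frame of trough between -0.125 and 0.125 m and z of jar1_mid in the frame of trough between 0.012 and 0.027 m and x of jar2_mid in the frame of trough between -0.02 and 0.02 m and y of jar2_mid in the frame of trough between -0.125 and 0.125 m and z of jar2_mid in the frame of trough between 0.012 and 0.027 m and x of jar3_mid in the frame of trough between -0.02 and 0.02 m and y of jar3_mid in the frame of trough between -0.125 and 0.125 m and z of jar3_mid in the frame of trough between 0.012 and 0.027 m and value of joint each of flap_front, flap_rear above 1.9 rad and value of joint clamp below 0.08 rad); the robot touches nothing.
It fails at once if the beaker is moved more than 50 mm or tipped (distance of beaker_mid from where it was at the start of the episode above 0.05 m or angle between beaker_mid's own z axis and vertical above 0.5 rad).
It fails at once if the mug is moved more than 50 mm or tipped (distance of mug_mid from where it was at the start of the episode above 0.05 m or angle between mug_mid's own z axis and vertical above 0.5 rad).
Of jar1, jar2, jar3 only 1 to 3 are there at a start; the rules pass over those that are not, and their reading is None.
At some moment in a run one of jar0 may be knocked a few centimetres aside while the robot is not near it.
Once in a run the grip may slacken for a moment while it holds something.
It also fails if it takes over 210 s, if anything falls off the work surface, if the arm or the gripper's body presses on something with over 40 N, if the wrist force passes 120 N, or if a joint passes its speed limit or range.

## Working session

There is one attempt and no reset: what is moved stays moved. The work goes in short steps, Python scripts to look and compute and a shell command to move; the robot and the scene stay as the last step left them, time stands still between calls to the robot, and variables do not carry over. Pictures are saved under pics/ and viewed, and the job is handed in when it is done.

```bash
ls; mkdir -p pics
cat > h.py <<'E'
import numpy as np, cv2
from rig import status, read_camera, arm
def snap(name,fn,crop=None,scale=1):
    c=read_camera(name); im=c["pixels"][...,::-1].copy()
    np.savez('pics/'+fn+'.npz',**{k:np.array(v) for k,v in c.items()})
    if crop: 
        x0,y0,x1,y1=crop; im=im[y0:y1,x0:x1]
    if scale!=1: im=cv2.resize(im,None,fx=scale,fy=scale,interpolation=cv2.INTER_CUBIC)
    cv2.imwrite('pics/'+fn+'.png',im); return c
def load(fn):
    d=np.load('pics/'+fn+'.npz'); return {k:d[k] for k in d.files}
def foc(c): return c["pixels"].shape[0]/2/np.tan(np.radians(float(c["fov_y"]))/2)
def ray(c,u,v,fish=False):
    f=foc(c); V=np.array(c["view"]); a=(u-float(c["cx"]));b=(v-float(c["cy"]))
    if fish:
        r=np.hypot(a,b)+1e-9; th=r/f; d=np.array([a/r*np.sin(th),-b/r*np.sin(th),-np.cos(th)])
    else: d=np.array([a/f,-b/f,-1.])
    R=V[:3,:3]; o=-R.T@V[:3,3]; return o,R.T@d
def atz(c,u,v,z,fish=False):
    o,d=ray(c,u,v,fish); return o+d*(z-o[2])/d[2]
def proj(c,p,fish=False):
    V=np.array(c["view"]); q=V[:3,:3]@np.array(p)+V[:3,3]; f=foc(c); x,y,z=q[0],-q[1],-q[2]
    if fish:
        r=np.hypot(x,y)+1e-12; th=np.arctan2(r,z); return float(c["cx"])+f*th*x/r, float(c["cy"])+f*th*y/r
    return float(c["cx"])+f*x/z, float(c["cy"])+f*y/z
E
python3 - <<'E'
from h import *
for n in ("side","top","wrist"):
    c=snap(n,n+"0"); print(n,c["fov_y"],c["cx"],c["cy"],[k for k in c]); print(np.round(-np.array(c["view"])[:3,:3].T@np.array(c["view"])[:3,3],3))
print(status.get_obs())
E
```

```text
pics
side 49.45969457575638 281.3242137167126 211.91868055160856 ['pixels', 'fov_y', 'cx', 'cy', 'view']
[0.381 0.681 0.807]
top 49.601224152705186 278.0560336243397 211.28365071904915 ['pixels', 'fov_y', 'cx', 'cy', 'view']
[ 0.485 -0.014  0.948]
wrist 65.70646984690485 278.18499922672925 212.3423288071857 ['pixels', 'fov_y', 'cx', 'cy', 'view']
[0.148 0.558 0.384]
{'t': 0.15, 'q': array([ 1.17300478e+00,  3.20164138e-01,  1.56538269e+00,  4.45271167e-06,
        1.25736618e+00, -1.99850888e-02]), 'joint_vel': array([ 3.93104814e-05, -1.79598468e-03, -4.16027003e-03,  1.27317582e-03,
        4.75652860e-04, -6.42529546e-04]), 'joint_efforts': array([-7.81101044e-04, -4.12778807e+01, -2.32152057e+01,  7.27526564e-02,
        4.34318266e-02, -9.64679020e-05]), 'eef_pos': array([0.21205533, 0.53435039, 0.40410853]), 'eef_rot': array([-5.89883566e-01, -3.08543212e+00,  2.02735672e-03]), 'contact_force': array([ 0.36599982, -0.27607491, -0.01406094]), 'wrist_torque': array([ 0.02837268, -0.03797546, -0.02166451]), 'grip_width': 0.9981533218291461}
```

View pics/top0.png

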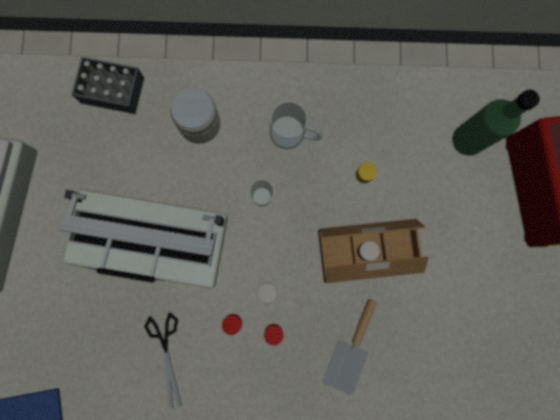

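View pics/side0.png

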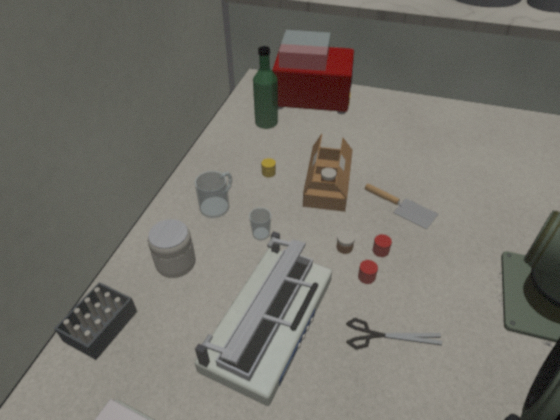

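View pics/wrist0.png

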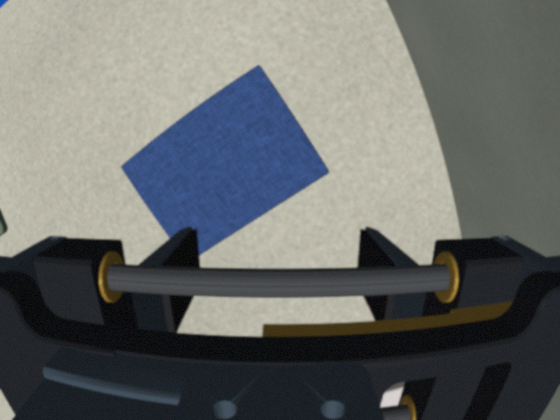

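Top view: the shaker is at about (148,238) and the carton at (373,251). A white-capped jar stands on the bench at (267,293) and another in the middle cell at (370,251). The look-alikes are red at (232,324) and (274,335) and yellow at (367,172). The beaker is at (261,193) and the mug at (288,128). I'll check close crops.

Run:
```python
from h import *
c=load('top0'); s=load('side0')
a=cv2.resize(c["pixels"][200:360,200:440,::-1],None,fx=3.2,fy=3.2,interpolation=3)
cv2.imwrite('pics/z1.png',a)
b=cv2.resize(s["pixels"][120:290,230:450,::-1],None,fx=3.5,fy=3.5,interpolation=3)
cv2.imwrite('pics/z2.png',b)
b=cv2.resize(c["pixels"][170:300,40:240,::-1],None,fx=4,fy=4,interpolation=3)
cv2.imwrite('pics/z3.png',b)
```

```text
(no output)
```

View pics/z1.png

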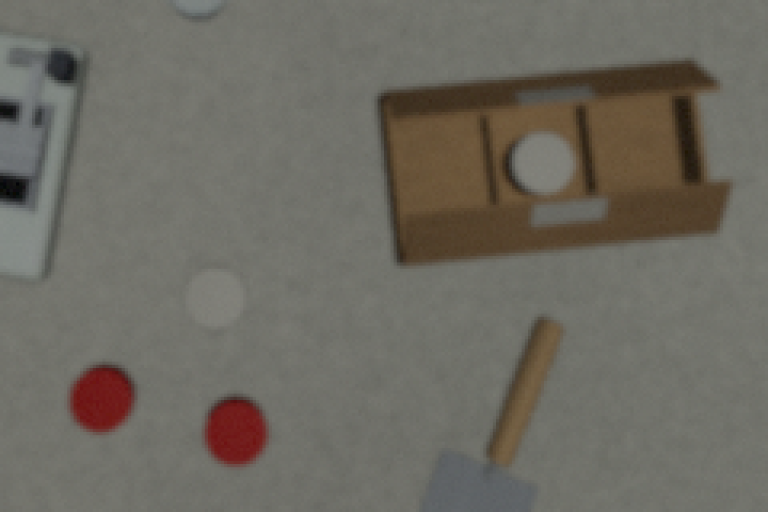

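View pics/z2.png

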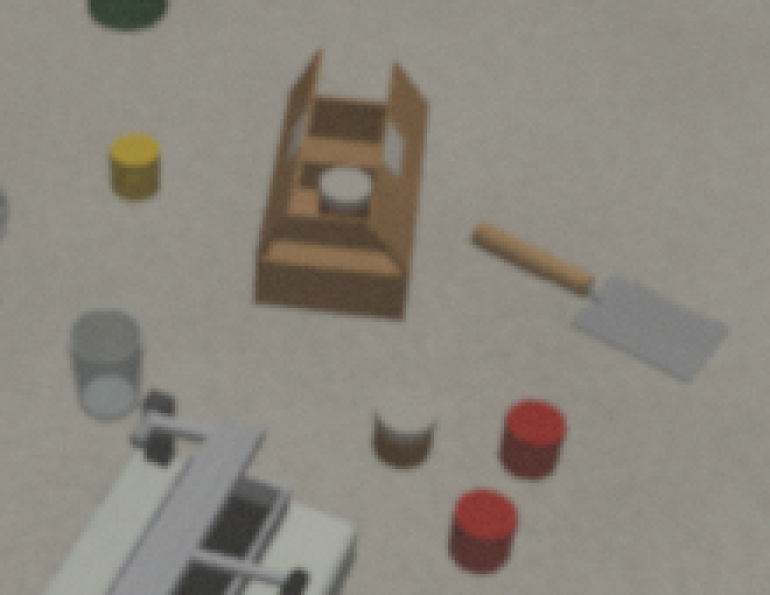

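View pics/z3.png

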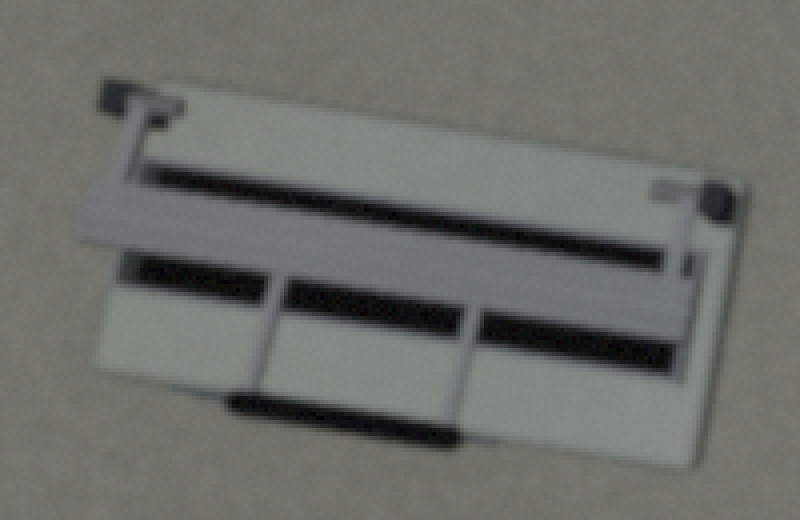

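```bash
cat > fit.py <<'E'
from h import *
from scipy.optimize import least_squares
c=load('top0')
def fit(pts,loc,z,x0):
    def r(p):
        R=np.array([[np.cos(p[2]),-np.sin(p[2])],[np.sin(p[2]),np.cos(p[2])]])
        return np.concatenate([np.array(proj(c,[*(R@np.array(l)+p[:2]),z]))-np.array(q) for l,q in zip(loc,pts)])
    s=least_squares(r,x0); return s.x,np.round(s.fun,1)
z1=lambda u,v:(200+u/3.2,200+v/3.2); z3=lambda u,v:(40+u/4,170+v/4)
x,f=fit([z3(748,178),z3(692,468),z3(97,368)],[(.075,-.15),(-.075,-.15),(-.075,.15)],.05,[.5,.3,0]); print("shaker",x,f)
x,f=fit([z1(380,94),z1(400,263),z1(718,232),z1(697,62)],[(.054,.098),(-.054,.098),(-.054,-.098),(.054,-.098)],.044,[.5,-.2,0]); print("carton",x,f)
print("jar0",atz(c,*z1(216,297),.038),"jarc",atz(c,*z1(543,162),.042))
print('red',atz(c,232,324,.038),atz(c,274,335,.038),'yellow',atz(c,367,172,.038))
print('beaker',atz(c,261,194,.03),'mug',atz(c,288,128,.05))
E
python3 fit.py
```

```text
shaker [ 0.55076817  0.22636653 -0.14992411] [ 1.2 -1.5  1.   1.4 -2.2 -0. ]
carton [ 0.5343406  -0.22053041  0.11763957] [ 1.2 -0.9  0.9  0.6 -0.6  0.5 -1.5 -0.1]
jar0 [ 0.44719788 -0.01489477  0.038     ] jarc [ 0.53438639 -0.21707425  0.042     ]
red [0.38590731 0.05293697 0.038     ] [ 0.36645658 -0.02946801  0.038     ] yellow [ 0.69573397 -0.21353784  0.038     ]
beaker [0.64596923 0.00311153 0.03      ] mug [ 0.7808673  -0.04900815  0.05      ]
```

```bash
cat > geo.py <<'E'
from h import *
SH=[.5508,.2264,-.150]; CA=[.5343,-.2205,.1176]
def loc(P,x,y,z=0):
    c,s=np.cos(P[2]),np.sin(P[2]); return np.array([P[0]+c*x-s*y,P[1]+s*x+c*y,z])
def rod(th,y=0,r=.13): return loc(SH,.055-r*np.cos(th),y,.096+r*np.sin(th))
E
python3 - <<'E'
from geo import *
c=load('top0');s=load('side0')
for th in (0,.1,.2,.25):
    print(th,[np.round(proj(c,rod(th,y)),1) for y in (.042,-.042)],[np.round(proj(s,rod(th,y)),1) for y in (.042,-.042)],rod(th))
# side projections of deck corners, posts
print([np.round(proj(s,loc(SH,x,y,.05)),1) for x,y in ((.075,-.15),(-.075,-.15),(-.075,.15))])
print([np.round(proj(s,loc(SH,.055,y,.104)),1) for y in (-.142,.142)],[np.round(proj(c,loc(SH,.055,y,.104)),1) for y in (-.142,.142)])
b=cv2.resize(s["pixels"][220:400,180:350,::-1],None,fx=3.3,fy=3.3,interpolation=3)
cv2.imwrite('pics/z4.png',b)
E
```

```text
0 [array([108.5, 271.3]), array([153.4, 279.1])] [array([294.9, 330.3]), array([313.6, 294. ])] [0.47664217 0.23760786 0.096     ]
0.1 [array([106.1, 271. ]), array([151.7, 278.9])] [array([294.7, 326.2]), array([313.6, 289.8])] [0.47728433 0.23751081 0.10897834]
0.2 [array([103.8, 269.8]), array([150.1, 277.9])] [array([293.8, 321.8]), array([313. , 285.3])] [0.47920442 0.23722061 0.12182701]
0.25 [array([102.7, 269. ]), array([149.3, 277.1])] [array([293.1, 319.5]), array([312.4, 283. ])] [0.48063817 0.23700392 0.12816251]
[array([268.6, 244. ]), array([332.8, 267.6]), array([267.5, 396.8])]
[array([274.8, 232.8]), array([200. , 345.8])] [array([219.5, 218.9]), array([ 69.6, 192.9])]
```

View pics/z4.png

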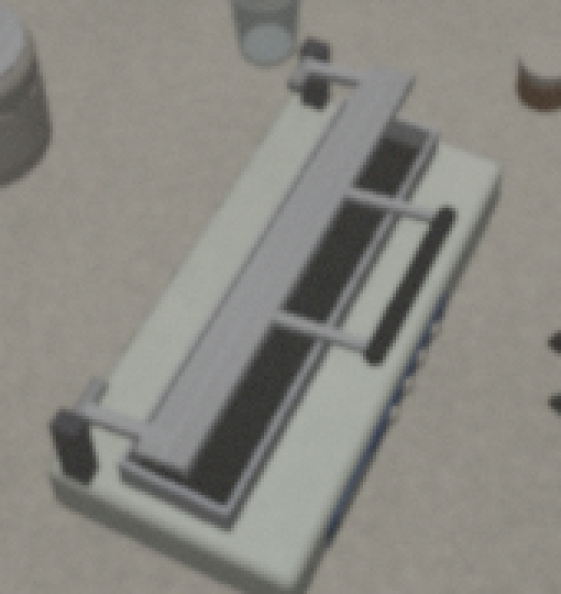

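Run:
```python
from geo import *
from scipy.optimize import least_squares
c=load('top0');s=load('side0')
z3=lambda u,v:(40+u/4,170+v/4); z4=lambda u,v:(180+u/3.3,220+v/3.3)
O=[(c,z3(748,178),(.075,-.15,.05)),(c,z3(692,468),(-.075,-.15,.05)),(c,z3(97,368),(-.075,.15,.05)),(s,z4(497,165),(-.075,-.15,.05)),
 (c,z3(718,200),(.055,-.142,.1)),(s,z4(316,45),(.055,-.142,.104)),(s,z4(70,415),(.055,.142,.104)),(c,z3(113,97),(.055,.142,.1)),
 (s,z4(438,135),(-.033,-.138,.072)),(s,z4(228,520),(-.033,.138,.072)),(c,z3(683,375),(-.033,-.138,.072))]
R=[(c,z3(345,420)),(s,z4(410,284))]
def r(p):
    P=p[:3]; o=[]
    for cam,q,l in O: o+=list(np.array(proj(cam,loc(P,*l)))-q)
    for cam,q in R: o+=list(np.array(proj(cam,loc(P,.055-.13*np.cos(p[3]),0,.096+.13*np.sin(p[3]))))-q)
    return np.array(o)
S=least_squares(r,[.55,.226,-.15,.15],loss='soft_l1'); print(S.x); print(np.round(S.fun.reshape(-1,2),1))
p=S.x; print("rod",loc(p,.055-.13*np.cos(p[3]),0,.096+.13*np.sin(p[3])))
```

```text
[ 0.54957381  0.22844867 -0.14728626  0.15967304]
[[ 0.1 -1.1]
 [ 0.1  1.8]
 [-3.3  0.8]
 [ 2.4 -1.6]
 [-0.9 -0.4]
 [-0.9 -0. ]
 [-1.   1.5]
 [ 1.  -0.2]
 [-0.1 -1.9]
 [-0.5 -2.1]
 [-1.2  2.4]
 [ 0.4  0.1]
 [ 0.3 -0.2]]
rod [0.47702162 0.23921256 0.1166694 ]
```

```bash
python3 -m handwheel '[[265,-295,-5,0,0,-1.339,0.55],[265,-295,-5,0,0,-1.339,0.55],[265,-295,-5,0,0,-1.339,0.55],[265,-295,-5,0,0,-1.339,0.55],[265,-295,-5,0,0,-1.339,0.55],[265,-295,-5,0,0,-1.339,0.55],[265,-295,-5,0,0,-1.339,0.55],[265,-295,-5,0,0,-1.339,0.55],[265,-295,-5,0,0,-1.339,0.55],[265,-295,-5,0,0,-1.339,0.55],[265,-295,-5,0,0,-1.339,0.55],[265,-295,-5,0,0,-1.339,0.55],[265,-295,-5,0,0,-1.339,0.55],[265,-295,-5,0,0,-1.339,0.55]]'
python3 - <<'E'
from h import *
c=snap('wrist','w1'); o=status.get_obs(); print(o['q'],o['eef_pos'],o['contact_force'],o['grip_width'])
print(proj(c,[.477,.239,.117],True))
from scipy.spatial.transform import Rotation as R
print(R.from_rotvec(o['eef_rot']).as_matrix())
E
```

```text
t: 1.55
eef_pos: [0.4766, 0.24, 0.3992]
eef_rot: [-2.375, -2.055, 0.001]
contact_force: [-0.2, 0.7, 0.0]
grip_width: 0.451
[4.44515066e-01 2.58573692e-01 1.66666823e+00 7.81923295e-04
 1.21735733e+00 5.88457299e-01] [0.47667337 0.23989896 0.39920219] [ 0.02810532 -0.52615565 -0.07699127] 0.4490640560479081
(np.float64(279.23714172813527), np.float64(214.87306188209578))
[[ 1.43713919e-01  9.89618518e-01 -1.22414563e-03]
 [ 9.89619274e-01 -1.43713745e-01  2.29485205e-04]
 [ 5.11762554e-05 -1.24441833e-03 -9.99999224e-01]]
```

View pics/w1.png

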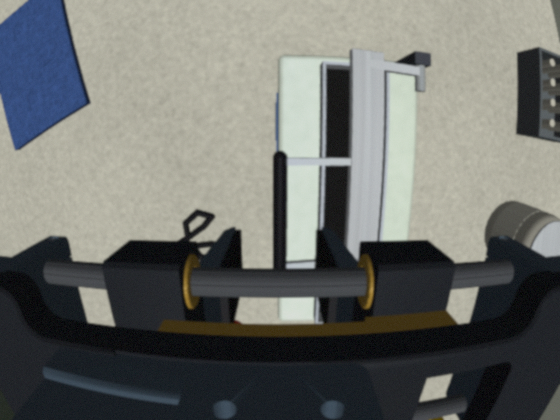

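The wrist view shows the handle rod at u≈280, with its struts at v≈160 and 262. The middle is about (280,211) against a predicted (279,215), so I'll descend and grip.

```bash
python3 -m handwheel '[[0,-1,-40,0,0,0,0.55],[0,-1,-80,0,0,0,0.55],[0,-1,-100,0,0,0,0.55],[0,-1,-111,0,0,0,0.55],[0,-1,-111,0,0,0,0.55],[0,-1,-111,0,0,0,0.95],[0,-1,-111,0,0,0,0.95],[0,-1,-111,0,0,0,0.95],[0,-1,-111,0,0,0,0.95],[0,-1,-111,0,0,0,0.95]]'
python3 - <<'E'
import numpy as np
# arc shift from theta0=.16 in local x/z, to world
for d in np.arange(.16,1.96,.1):
    dx=-.13*(np.cos(d)-np.cos(.16))*1000; dz=.13*(np.sin(d)-np.sin(.16))*1000
    print(round(d,2),np.round([dx*.989,dx*-.147,dz],0))
E
```

```text
t: 2.6
eef_pos: [0.477, 0.2389, 0.2889]
eef_rot: [-2.376, -2.055, -0.002]
contact_force: [1.8, 0.5, 0.2]
grip_width: 0.123
0.16 [-0.  0.  0.]
0.26 [ 3. -0. 13.]
0.36 [ 7. -1. 25.]
0.46 [12. -2. 37.]
0.56 [18. -3. 48.]
0.66 [25. -4. 59.]
0.76 [34. -5. 69.]
0.86 [43. -6. 78.]
0.96 [53. -8. 86.]
1.06 [ 64. -10.  93.]
1.16 [ 76. -11.  98.]
1.26 [ 88. -13. 103.]
1.36 [100. -15. 106.]
1.46 [113. -17. 108.]
1.56 [126. -19. 109.]
1.66 [138. -21. 109.]
1.76 [151. -22. 107.]
1.86 [164. -24. 104.]
```

```bash
python3 -m handwheel '[[3,0,13,0,0,0,0.95],[7,-1,25,0,0,0,0.95],[12,-2,37,0,0,0,0.95],[18,-3,48,0,0,0,0.95],[25,-4,59,0,0,0,0.95],[34,-5,69,0,0,0,0.95],[43,-6,78,0,0,0,0.95],[53,-8,86,0,0,0,0.95],[53,-8,86,0,0,0,0.95]]'
```

```text
t: 3.5
eef_pos: [0.5299, 0.2309, 0.3766]
eef_rot: [-2.375, -2.053, -0.0]
contact_force: [-5.5, 0.1, 6.7]
grip_width: 0.121
```

```bash
python3 -m handwheel '[[11,-2,8,0,0,0,0.95],[23,-3,13,0,0,0,0.95],[35,-5,18,0,0,0,0.95],[47,-7,21,0,0,0,0.95],[60,-9,23,0,0,0,0.95],[73,-11,24,0,0,0,0.95],[85,-13,24,0,0,0,0.95],[98,-14,22,0,0,0,0.95],[111,-16,19,0,0,0,0.95],[115,-17,18,0,0,0,0.95],[115,-17,18,0,0,0,0.95]]'
python3 - <<'E'
from h import *
snap('side','s2',(150,120,400,400),2)
E
```

```text
t: 4.6
eef_pos: [0.6459, 0.2135, 0.3938]
eef_rot: [-2.376, -2.053, -0.001]
contact_force: [0.3, -2.3, -0.2]
grip_width: 0.122
```

View pics/s2.png

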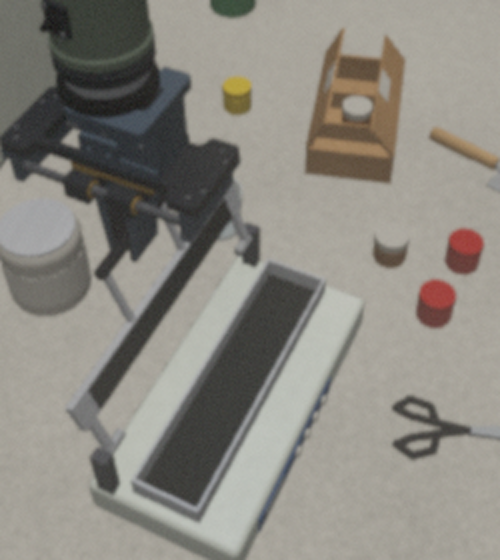

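```bash
python3 -m handwheel '[[0,0,0,0,0,0,0.55],[0,0,0,0,0,0,0.55],[0,0,0,0,0,0,0.55],[0,0,30,0,0,0,0.55],[0,0,60,0,0,0,0.55],[-15,-45,60,0,0,0.26,1],[-112,-434,40,0,0,0.26,1],[-112,-434,40,0,0,0.26,1],[-112,-434,40,0,0,0.26,1],[-112,-434,40,0,0,0.26,1],[-112,-434,20,0,0,0.26,1],[-112,-434,20,0,0,0.26,1],[-112,-434,20,0,0,0.26,1],[-112,-434,10,0,0,0.26,1],[-112,-434,10,0,0,0.26,1],[-112,-434,10,0,0,0.26,1],[-112,-434,10,0,0,0.26,1],[-112,-434,10,0,0,0.26,1]]'
python3 - <<'E'
from geo import *
c=snap('wrist','w3')
for p in ((.054,.098),(-.054,.098),(0,0)): print(p,proj(c,loc(CA,*p,.044),True))
E
```

```text
t: 6.45
eef_pos: [0.5341, -0.2189, 0.4047]
eef_rot: [-2.088, -2.347, -0.002]
contact_force: [-0.2, -0.0, 0.6]
grip_width: 0.004
(0.054, 0.098) (np.float64(329.93359704242755), np.float64(105.63240262029355))
(-0.054, 0.098) (np.float64(226.3066595132732), np.float64(105.749275919795))
(0, 0) (np.float64(278.2373426100813), np.float64(197.290239957305))
```

View pics/w3.png

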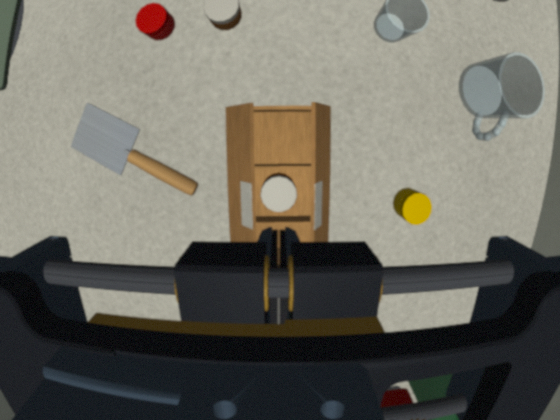

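```bash
python3 -m handwheel '[[0,-2,-50,0,0,0,1],[0,-2,-100,0,0,0,1],[0,-2,-135,0,0,0,1],[0,-2,-150,0,0,0,1],[0,-2,-150,0,0,0,1],[-15,-4,-150,0,0,0,1],[-30,-5,-150,0,0,0,1],[-42,-7,-150,0,0,0,1],[-54,-8,-150,0,0,0,1],[-66,-10,-150,0,0,0,1],[-78,-11,-150,0,0,0,1],[-92,-13,-150,0,0,0,1],[-92,-13,-155,0,0,0,1],[-92,-13,-160,0,0,0,1],[-92,-13,-160,0,0,0,1]]'
python3 - <<'E'
from h import *
snap('side','s4',(200,100,450,300),3)
E
```

```text
t: 8.0
eef_pos: [0.4422, -0.232, 0.2439]
eef_rot: [-2.087, -2.347, -0.001]
contact_force: [0.5, -1.0, -0.2]
grip_width: 0.006
```

View pics/s4.png

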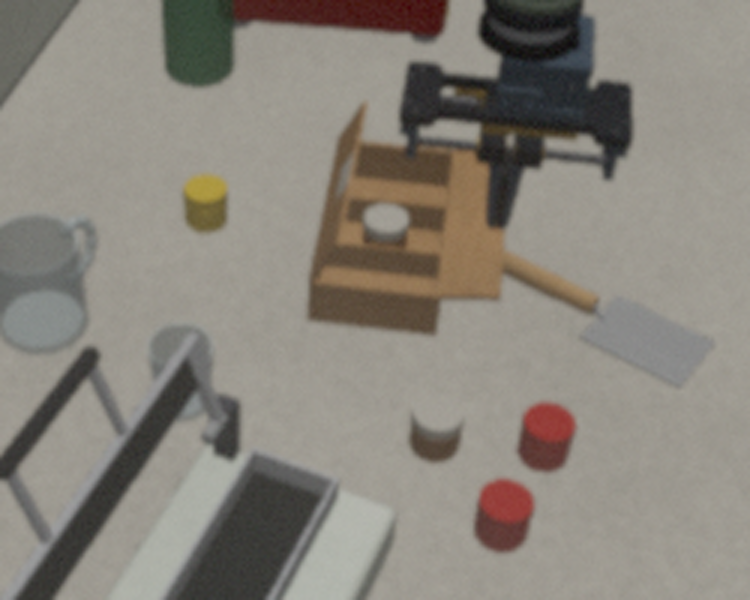

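```bash
python3 -m handwheel '[[0,0,15,0,0,0,1],[45,5,15,0,0,0,1],[80,10,15,0,0,0,1],[95,11,11,0,0,0,1],[108,13,11,0,0,0,1],[120,14,11,0,0,0,1],[132,16,11,0,0,0,1],[144,17,11,0,0,0,1],[156,18,11,0,0,0,1],[170,20,11,0,0,0,1],[184,22,10,0,0,0,1],[184,22,5,0,0,0,1],[184,22,1,0,0,0,1],[184,22,0,0,0,0,1],[184,22,0,0,0,0,1],[184,22,40,0,0,0,0.4],[150,18,90,0,0,0,0.4],[104,12,120,0,0,0,0.4],[104,12,120,0,0,0,0.4],[104,12,120,0,0,0,0.4]]'
python3 - <<'E'
from h import *
snap('side','s5',(200,100,450,300),3)
c=snap('wrist','w5')
print([proj(c,[.534,-.217,z],True) for z in (.042,)], status.get_obs()['eef_pos'])
E
```

```text
t: 10.05
eef_pos: [0.5449, -0.2203, 0.3662]
eef_rot: [2.088, 2.344, 0.003]
contact_force: [1.3, 0.2, -0.2]
grip_width: 0.415
[(np.float64(265.87153929802986), np.float64(198.92435012563098))] [ 0.54650635 -0.21997604  0.36345274]
```

View pics/s5.png

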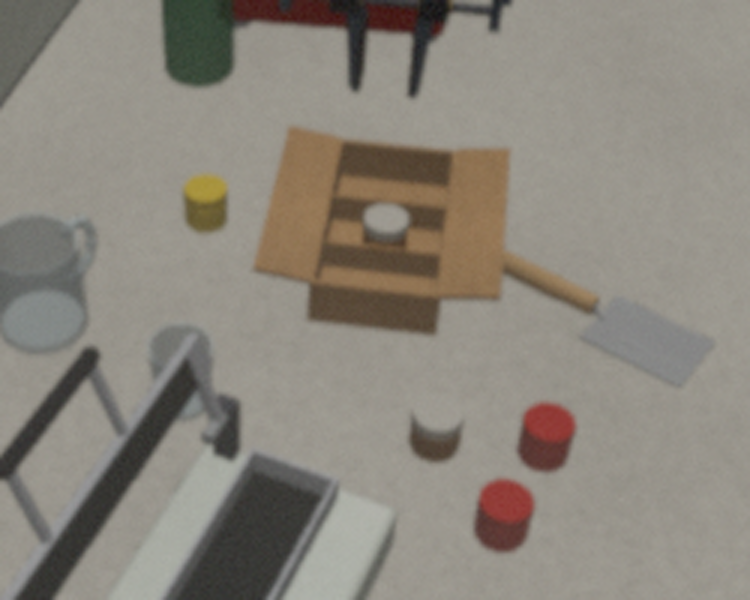

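View pics/w5.png

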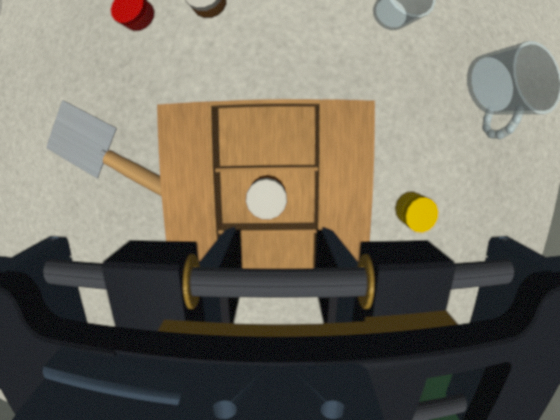

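```bash
python3 -m handwheel '[[-12,3,-30,0,0,0,0.4],[-12,3,-70,0,0,0,0.4],[-12,3,-100,0,0,0,0.4],[-12,3,-130,0,0,0,0.4],[-12,3,-150,0,0,0,0.4],[-12,3,-160,0,0,0,0.4],[-12,3,-160,0,0,0,0.4],[-12,3,-160,0,0,0,0.75],[-12,3,-160,0,0,0,0.75],[-12,3,-160,0,0,0,0.75],[-12,3,-160,0,0,0,0.75],[-12,3,-160,0,0,0,0.75]]'
```

```text
t: 11.35
eef_pos: [0.5348, -0.2171, 0.2044]
eef_rot: [2.088, 2.346, 0.003]
contact_force: [0.8, 0.0, 4.4]
grip_width: 0.433
```

```bash
python3 -m handwheel '[[0,0,15,0,0,0,0.75],[0,0,40,0,0,0,0.75],[0,0,80,0,0,0,0.75],[0,10,120,0,0,0.15,0.75],[0,30,150,0,0,0.3,0.75],[0,60,150,0,0,0.45,0.75],[0,90,150,0,0,0.6,0.75],[0,130,150,0,0,0.75,0.75],[0,170,150,0,0,0.9,0.75],[2,210,150,0,0,1.05,0.75],[4,250,150,0,0,1.2,0.75],[6,295,150,0,0,1.307,0.75],[6,340,150,0,0,1.307,0.75],[6,386,150,0,0,1.307,0.75],[6,386,150,0,0,1.307,0.75],[6,386,130,0,0,1.307,0.75],[6,386,130,0,0,1.307,0.75]]'
python3 - <<'E'
from h import *
o=status.get_obs();print(o['eef_pos'],o['grip_width'],o['q'])
snap('side','s6',(150,100,400,400),2)
c=snap('wrist','w6')
E
```

```text
t: 13.05
eef_pos: [0.5398, 0.1686, 0.3323]
eef_rot: [-0.23, -3.128, 0.001]
contact_force: [-0.4, -0.2, -1.1]
grip_width: 0.43
[0.53976721 0.16855768 0.33233145] 0.42999793002633896 [ 0.28193886  0.36093443  1.69507109  0.00178562  1.09081438 -1.14283004]
```

View pics/s6.png

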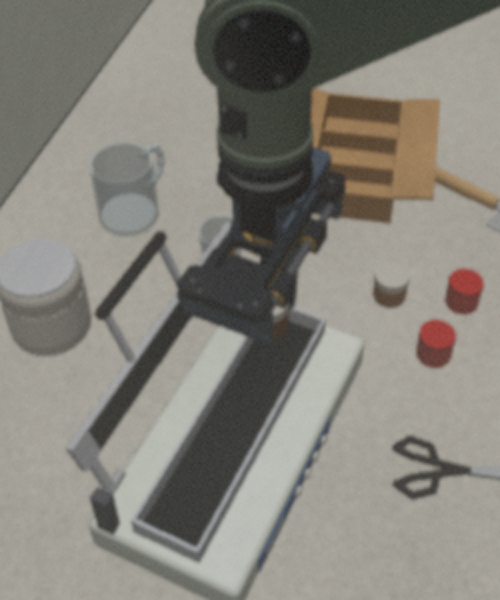

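View pics/w6.png

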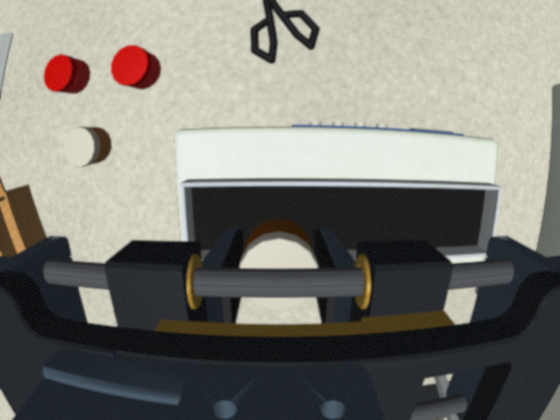

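Run:
```python
from h import *
c=load('w6')
A=atz(c,182,184,.072,True)[:2];B=atz(c,499,187,.072,True)[:2]
C=atz(c,179,132,.05,True)[:2];D=atz(c,495,140,.05,True)[:2]
for P,Q,x in ((A,B,.033),(C,D,.075)):
    y=(Q-P)/np.linalg.norm(Q-P); xx=np.array([y[1],-y[0]]); print(np.linalg.norm(Q-P),np.arctan2(-y[0],y[1]),(P+Q)/2+xx*x)
```

```text
0.2720005242033521 -0.14549581630612873 [0.55065017 0.22788999]
0.28737972928142075 -0.14136393077330547 [0.55160261 0.22821679]
```

```bash
python3 -m handwheel '[[1,0,-30,0,0,0,0.75],[1,0,-55,0,0,0,0.75],[1,0,-70,0,0,0,0.75],[1,0,-77,0,0,0,0.75],[1,0,-80,0,0,0,0.75],[1,0,-81,0,0,0,0.75],[1,0,-81,0,0,0,0.75]]'
```

```text
t: 13.85
eef_pos: [0.542, 0.1682, 0.2543]
eef_rot: [0.233, 3.133, 0.003]
contact_force: [0.0, 0.9, 0.2]
grip_width: 0.429
```

```bash
python3 -m handwheel '[[0,0,-2,0,0,0,0.75],[0,0,-4,0,0,0,0.75],[0,0,-4,0,0,0,0.75],[0,0,-4,0,0,0,0.4],[0,0,-4,0,0,0,0.4],[0,0,-4,0,0,0,0.4],[0,0,15,0,0,0,0.4],[0,0,50,0,0,0,0.4],[0,0,90,0,0,0,0.4],[-50,-30,120,0,0,0,0.4],[-100,-60,120,0,0,0,0.4],[-100,-60,120,0,0,0,0.4],[-100,-60,120,0,0,0,0.4]]'
python3 - <<'E'
from h import *
o=status.get_obs();print(o['eef_pos'],o['grip_width'])
snap('side','s7',(150,100,400,400),2)
c=snap('top','t7',(40,150,440,370),2)
E
```

```text
t: 15.15
eef_pos: [0.4395, 0.1071, 0.375]
eef_rot: [-0.234, -3.133, -0.003]
contact_force: [0.7, 0.5, -0.1]
grip_width: 0.604
[0.4394664  0.10705927 0.37498311] 0.6039460414283001
```

View pics/s7.png

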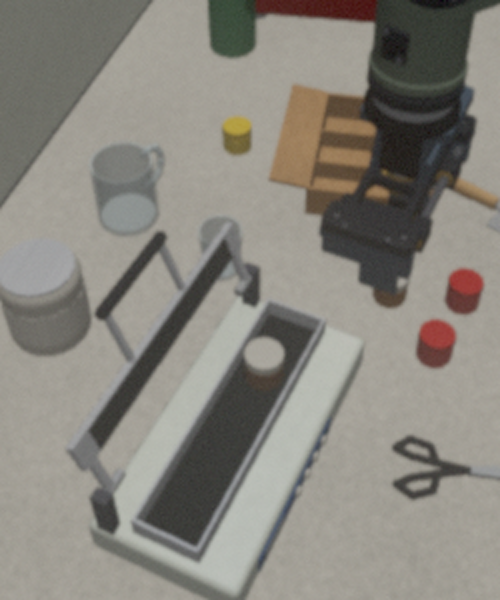

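View pics/t7.png

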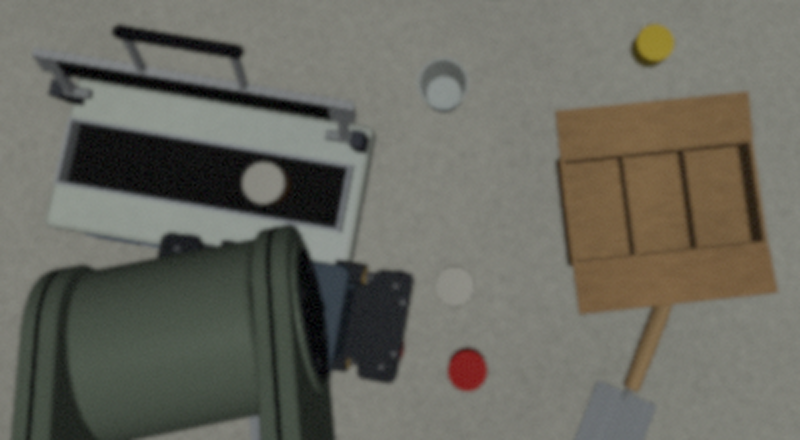

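```bash
python3 -m handwheel '[[8,-45,-20,0,0,0,0.3],[8,-90,-40,0,0,0,0.3],[8,-122,-60,0,0,0,0.3],[8,-122,-60,0,0,0,0.3],[8,-122,-60,0,0,0,0.3]]'
python3 - <<'E'
from h import *
o=status.get_obs();print(o['eef_pos'],o['grip_width'])
c=snap('wrist','w8'); print(proj(c,[.447,-.015,.038],True))
E
```

```text
t: 15.75
eef_pos: [0.4515, -0.0139, 0.3142]
eef_rot: [0.236, 3.132, 0.005]
contact_force: [-0.0, 0.2, -0.1]
grip_width: 0.7
[ 0.4514707  -0.01393967  0.31415668] 0.7001252918120745
(np.float64(276.3826076133403), np.float64(211.58088330390888))
```

View pics/w8.png

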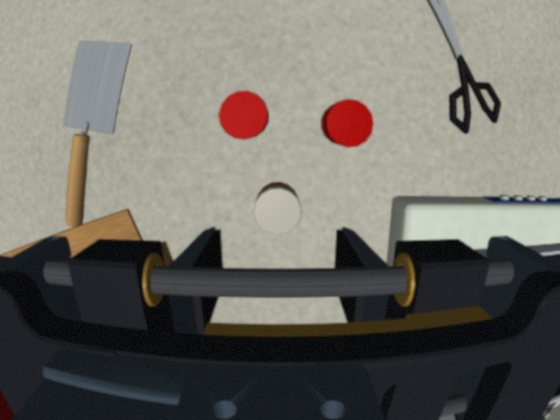

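The white jar's cap is at (277,209), against a predicted (276,212). The red ones are at (244,114) and (348,123), and the fingers will straddle only the white one. I'll descend and grip.

```bash
python3 -m handwheel '[[-4,-1,-40,0,0,0,0.3],[-4,-1,-75,0,0,0,0.3],[-4,-1,-100,0,0,0,0.3],[-4,-1,-114,0,0,0,0.3],[-4,-1,-114,0,0,0,0.3],[-4,-1,-114,0,0,0,0.75],[-4,-1,-114,0,0,0,0.75],[-4,-1,-114,0,0,0,0.75],[-4,-1,-114,0,0,0,0.75],[-4,-1,-114,0,0,0,0.75],[-4,-1,-114,0,0,0,0.75]]'
```

```text
t: 16.9
eef_pos: [0.4479, -0.0143, 0.2017]
eef_rot: [0.234, 3.128, 0.006]
contact_force: [0.7, 2.4, 5.8]
grip_width: 0.436
```

```bash
python3 -m handwheel '[[0,0,20,0,0,0,0.75],[0,0,60,0,0,0,0.75],[0,0,100,0,0,0,0.75],[0,0,140,0,0,0,0.75],[10,35,150,0,0,0,0.75],[20,80,150,0,0,0,0.75],[35,125,150,0,0,0,0.75],[50,170,150,0,0,0,0.75],[70,215,150,0,0,0,0.75],[90,255,150,0,0,0,0.75],[109,292,150,0,0,0,0.75],[109,292,130,0,0,0,0.75],[109,292,130,0,0,0,0.75],[109,292,130,0,0,0,0.75]]'
python3 - <<'E'
from h import *
o=status.get_obs();print(o['eef_pos'],o['grip_width'],o['contact_force'])
c=snap('wrist','w9')
snap('side','s9',(150,100,400,400),2)
E
```

```text
t: 18.3
eef_pos: [0.5565, 0.2772, 0.3311]
eef_rot: [0.234, 3.13, 0.003]
contact_force: [0.1, -0.3, -0.4]
grip_width: 0.433
[0.55654527 0.2772482  0.33106314] 0.43348315035179713 [ 0.12637418 -0.29936318 -0.44546732]
```

View pics/w9.png

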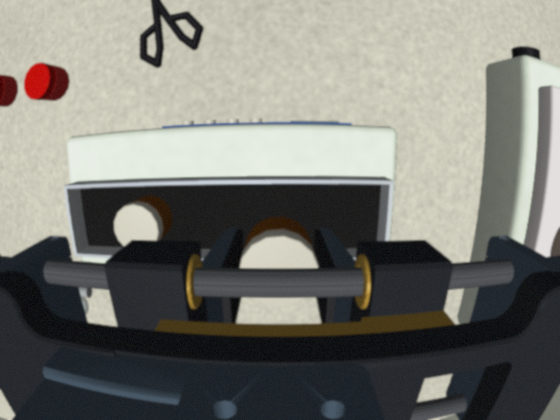

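View pics/s9.png

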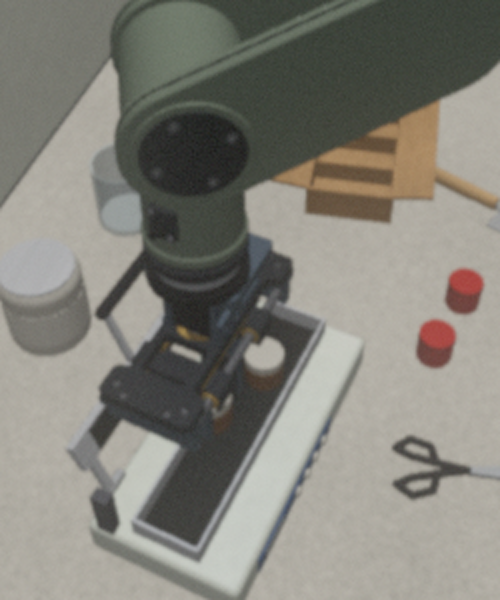

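```bash
python3 -m handwheel '[[0,0,-30,0,0,0,0.75],[0,0,-55,0,0,0,0.75],[0,0,-70,0,0,0,0.75],[0,0,-77,0,0,0,0.75],[0,0,-79,0,0,0,0.75],[0,0,-80,0,0,0,0.75],[0,0,-80,0,0,0,0.75],[0,0,-80,0,0,0,0.75]]'
```

```text
t: 19.2
eef_pos: [0.557, 0.277, 0.2535]
eef_rot: [0.235, 3.126, 0.007]
contact_force: [-0.0, -0.1, -0.2]
grip_width: 0.431
```

```bash
python3 -m handwheel '[[0,0,-2,0,0,0,0.75],[0,0,-3,0,0,0,0.75],[0,0,-3,0,0,0,0.75],[0,0,-3,0,0,0,0.4],[0,0,-3,0,0,0,0.4],[0,0,-3,0,0,0,0.4],[0,0,15,0,0,0,0.4],[0,0,50,0,0,0,0.4],[0,0,100,0,0,0,0.4],[-50,-10,150,0,0,0,0.4],[-100,-20,190,0,0,0,0.4],[-150,-60,190,0,0,0,0.4],[-150,-100,190,0,0,0,0.4],[-150,-140,190,0,0,0,0.4],[-150,-140,190,0,0,0,0.4]]'
python3 - <<'E'
from h import *
o=status.get_obs();print(o['eef_pos'],o['grip_width'],o['contact_force'])
snap('side','s10',(150,100,400,400),2)
snap('top','t10',(40,150,440,370),2)
E
```

```text
t: 20.7
eef_pos: [0.405, 0.1341, 0.4442]
eef_rot: [0.239, 3.125, 0.005]
contact_force: [0.4, 0.9, 0.2]
grip_width: 0.597
[0.40503162 0.13405829 0.44419356] 0.5974492339010015 [0.43489729 0.93065988 0.23128913]
```

View pics/s10.png

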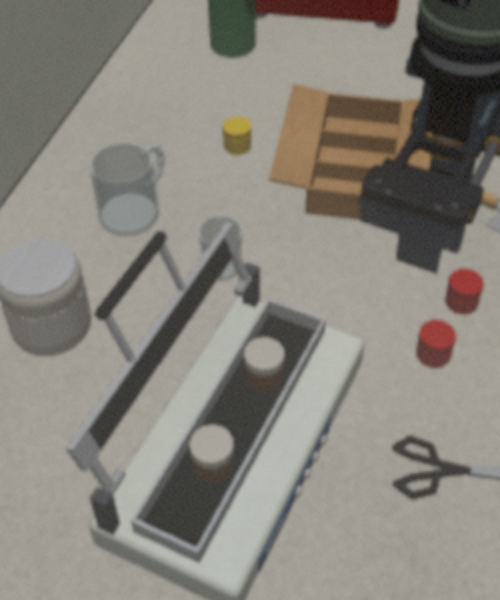

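View pics/t10.png

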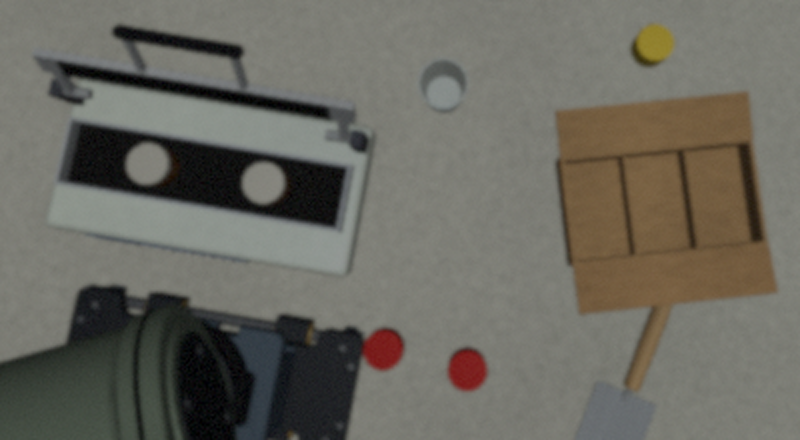

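```bash
python3 -m handwheel '[[0,0,30,0,0,-0.15,0.55],[0,0,30,0,0,-0.3,0.55],[20,5,30,0,0,-0.45,0.55],[50,15,30,0,0,-0.6,0.55],[80,25,30,0,0,-0.75,0.55],[110,35,30,0,0,-0.9,0.55],[140,45,30,0,0,-1.05,0.55],[170,55,30,0,0,-1.2,0.55],[200,65,30,0,0,-1.35,0.55],[241,79,30,0,0,-1.5,0.55],[241,79,30,0,0,-1.565,0.55],[241,79,30,0,0,-1.565,0.55],[241,79,30,0,0,-1.565,0.55],[241,79,30,0,0,-1.565,0.55]]'
python3 - <<'E'
from geo import *
c=load('t10'); P=[.5496,.2284,-.147]
for u,v in ((113.5,231.5),(171.5,241.5)):
    w=atz(c,u,v,.088)[:2]-P[:2]; cs,s=np.cos(P[2]),np.sin(P[2]); print(cs*w[0]+s*w[1],-s*w[0]+cs*w[1])
o=status.get_obs();print(o['eef_pos'],o['eef_rot'],o['grip_width'])
w=snap('wrist','w11'); print(proj(w,[.646,.2135,.222],True))
E
```

```text
t: 22.2
eef_pos: [0.6472, 0.2155, 0.4741]
eef_rot: [2.37, 2.048, -0.002]
contact_force: [1.0, -0.2, 0.8]
grip_width: 0.45
0.00048778056277737 0.05002020557226969
0.0002940147868201858 -0.06088134973838822
[0.64724659 0.21548668 0.47406259] [ 2.37019872e+00  2.04780847e+00 -2.22111095e-03] 0.4501011916578842
(np.float64(274.81617632553576), np.float64(224.29697851346518))
```

View pics/w11.png

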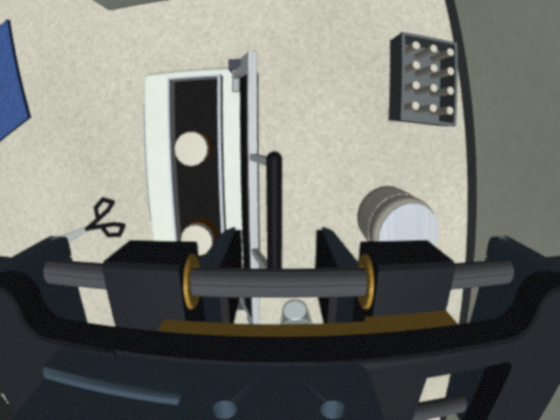

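```bash
python3 -m handwheel '[[-1,-2,-40,0,0,0,0.55],[-1,-2,-70,0,0,0,0.55],[-1,-2,-80,0,0,0,0.55],[-1,-2,-80,0,0,0,0.55],[-1,-2,-80,0,0,0,0.95],[-1,-2,-80,0,0,0,0.95],[-1,-2,-80,0,0,0,0.95],[-1,-2,-80,0,0,0,0.95],[-1,-2,-80,0,0,0,0.95]]'
python3 - <<'E'
import numpy as np
for d in np.arange(1.9,-0.05,-.1):
    X=lambda t:np.array([-.13*np.cos(t),.13*np.sin(t)])*1000
    dx,dz=X(d)-X(1.9); print(round(d,2),np.round([dx*.989,dx*-.147,dz],0))
E
```

```text
t: 23.15
eef_pos: [0.6461, 0.2134, 0.3952]
eef_rot: [2.37, 2.047, 0.0]
contact_force: [-0.5, 0.4, 2.8]
grip_width: 0.121
1.9 [ 0. -0.  0.]
1.8 [-12.   2.   4.]
1.7 [-25.   4.   6.]
1.6 [-38.   6.   7.]
1.5 [-51.   8.   7.]
1.4 [-63.   9.   5.]
1.3 [-76.  11.   2.]
1.2 [-88.  13.  -2.]
1.1 [-100.   15.   -7.]
1.0 [-111.   17.  -14.]
0.9 [-121.   18.  -21.]
0.8 [-131.   19.  -30.]
0.7 [-140.   21.  -39.]
0.6 [-148.   22.  -50.]
0.5 [-154.   23.  -61.]
0.4 [-160.   24.  -72.]
0.3 [-164.   24.  -85.]
0.2 [-168.   25.  -97.]
0.1 [-169.   25. -110.]
-0.0 [-170.   25. -123.]
```

```bash
python3 -m handwheel '[[-12,2,4,0,0,0,0.95],[-25,4,6,0,0,0,0.95],[-38,6,7,0,0,0,0.95],[-51,8,7,0,0,0,0.95],[-63,9,5,0,0,0,0.95],[-76,11,2,0,0,0,0.95],[-88,13,-2,0,0,0,0.95],[-100,15,-7,0,0,0,0.95],[-111,17,-14,0,0,0,0.95],[-121,18,-21,0,0,0,0.95],[-121,18,-21,0,0,0,0.95]]'; python3 -c "
from h import *
snap('side','s12',(150,100,400,400),2)"
```

```text
t: 24.25
eef_pos: [0.5226, 0.232, 0.3733]
eef_rot: [2.372, 2.05, -0.004]
contact_force: [0.4, 1.1, -0.5]
grip_width: 0.125
```

View pics/s12.png

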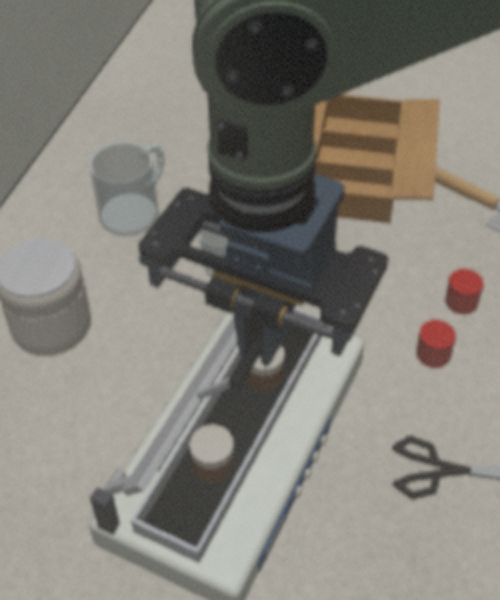

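The clamp is coming down with the rod held and the jars are undisturbed. I'll carry on down the arc.

```bash
python3 -m handwheel '[[-9,1,-9,0,0,0,0.95],[-18,3,-18,0,0,0,0.95],[-26,4,-29,0,0,0,0.95],[-32,5,-40,0,0,0,0.95],[-38,6,-51,0,0,0,0.95],[-42,6,-64,0,0,0,0.95],[-46,7,-76,0,0,0,0.95],[-47,7,-89,0,0,0,0.95],[-48,7,-100,0,0,0,0.95],[-48,7,-105,0,0,0,0.95],[-48,7,-107,0,0,0,0.95],[-48,7,-107,0,0,0,0.95]]'
```

```text
t: 25.5
eef_pos: [0.4748, 0.2393, 0.2688]
eef_rot: [2.374, 2.05, -0.004]
contact_force: [-5.0, 0.1, 17.9]
grip_width: 0.12
```

```bash
python3 -m handwheel '[[0,0,1,0,0,0,0.55],[0,0,1,0,0,0,0.55],[0,0,1,0,0,0,0.55],[0,0,1,0,0,0,0.55],[0,0,30,0,0,0,0.55],[0,0,80,0,0,0,0.55],[0,0,120,0,0,0,0.55],[-50,0,150,0,0,0,0.55],[-100,-40,150,0,0,0,0.55],[-130,-80,150,0,0,0,0.55],[-130,-120,150,0,0,0,0.55],[-130,-160,150,0,0,0,0.55],[-130,-160,150,0,0,0,0.55],[-130,-160,150,0,0,0,0.55]]'
python3 - <<'E'
from h import *
o=status.get_obs();print(o['eef_pos'],o['grip_width'],o['contact_force'])
snap('side','s13',(180,200,350,400),3)
snap('top','t13',(40,150,440,370),2)
E
```

```text
t: 26.9
eef_pos: [0.3448, 0.0786, 0.4187]
eef_rot: [2.378, 2.047, -0.003]
contact_force: [-0.0, 0.5, -0.0]
grip_width: 0.451
[0.34480607 0.07861306 0.4187485 ] 0.4506017430198799 [-0.00229595  0.46383541 -0.02916593]
```

View pics/s13.png

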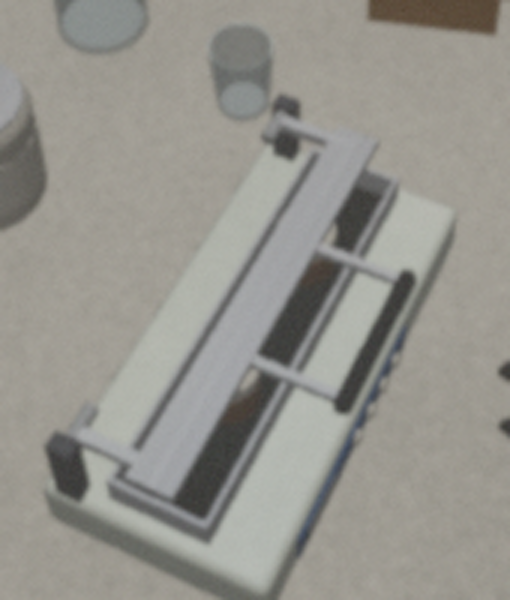

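View pics/t13.png

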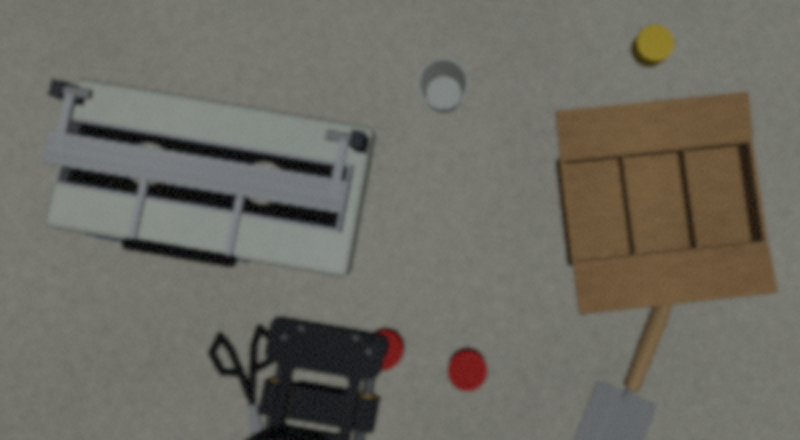

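Run:
```python
from geo import *
P=[.5496,.2284,-.147]
c=load('t13');s=load('s13')
for t in (0,.04,.08,.12):
    p=loc(P,.055-.13*np.cos(t),0,.096+.13*np.sin(t)); print(t,np.round(proj(c,p),1),np.round(proj(s,p),1))
```

```text
0 [129.9 275.9] [305.  312.5]
0.04 [129.1 275.9] [305.  310.9]
0.08 [128.3 275.7] [304.9 309.3]
0.12 [127.5 275.4] [304.8 307.6]
```

```bash
python3 -c "
from h import *
print(arm.finish_job())"
```

```text
the job is handed in; nothing more can be done
None
```

The job is done and handed in at about 27 s of the 210 s allowed. `finish_job` reports no verdict, so the results below come from my own checks.

- **Flaps and clamp:** I folded both carton flaps right out and swung the clamp up to about 1.9 rad before moving any jar.
- **Jars:** Only one jar was in the carton, in the middle cell. I stood it and the bench jar in the trough.
- **Jar positions, checked before the clamp was shut:** The jars stood upright at y ≈ −61 mm and +50 mm along the trough, less than 1 mm off its middle line. I did not re-measure them afterwards, but in the last pictures they show under the clamp bar with nothing disturbed.
- **Clamp shut:** I swung the clamp down until it met its stop, with about 18 N upward on the tool. The handle then appeared in both camera views where a fully shut clamp would put it, within about 1 px, so the angle is about 0.
- **Everything else:** The last pictures show both flaps still out flat, and the beaker and the red and yellow look-alikes where they started. The mug is in the same place as in earlier views wherever it was in the picture. The gripper is clear of everything, with a contact force of about 0.5 N.

I saw no knocked jar or slackened grip during the run. No checks failed or disagreed.

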